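Reload the barred syringe-shield rack

ROBOT

A 6-joint arm with a two-finger parallel gripper is mounted at the origin on the work surface; the furniture and walls round the work are solid. World frame = base frame: x ahead of the robot, y to its left, z up, the work surface at z = 0. Lengths are in m, angles in rad, forces in N, time in s.
With the tool pointing down it reaches from about 0.3 to 0.775 m from the base axis. Payload 14.6 kg.
Tool frame: the origin (TCP) lies on the centre line of the jaws, within the pads' length; the fingertips stand 19 mm ahead of it and the grasp point (between the pads) is the TCP; y points along the fingers, x is the direction in which the jaws open and shut, and the axes are right-handed (so a half turn about y gives the same grasp; the last joint's range is limited). The gripper opens to 94 mm and grips with 3 to 60 N. Pads are 16 mm wide; open, the fingers measure 119 mm over their backs; the gripper's body (75 mm by 177 mm) begins 78 mm behind the grasp point.
Start: joints at [1.281, 0.3, 1.521, -0, 1.321, -0.067], TCP at [0.122, 0.536, 0.224] pointing down, gripper open.
Joint ranges: [-3.03, 3.03], [-0.79, 2.21], [0.23, 2.52], [-1.04, 4.18], [0, 3.07], [-2.55, 2.55]. Speed limits (rad/s): [2.22, 2.22, 2.57, 3.14, 3.14, 3.14].

INTERFACE

Orientations are given as [roll, pitch, yaw] about the fixed x, y, z axes, in that order (R = Rz(yaw) Ry(pitch) Rx(roll)).
In Python, from station import get_obs, cams, workorder gives the robot as it stands.
- The arm moves only by the shell command python3 -m handwheel 'ROWS' [FORCE]. ROWS is JSON, a list of rows, each an object of numbers: "fingers": the opening, from -1 (shut) to 1 (fully open); "x", "y", "z": the shift along the tool's x, y, z in m; "spin": the turn about the tool's y in degrees. In form: [{"fingers": .., "x": .., "y": .., "z": .., "spin": ..}, ...]. A call has exactly 10 rows; each row is the pose to reach, as a shift and turn from the pose commanded when the call began, along the tool's axes at that moment; what a row does not reach only later rows make up. A row lasts 1/10 s, in which the tool goes at most 50 mm and 8.59 degrees, less where a joint would pass 70% of its speed; a pose out of reach is approached as far as the arm can. A call with a gripper value outside its range is refused whole. The fingers move at their own pace and stop on an object; FORCE is the grip in N (left out, the last holds). Time passes only in rows, so rows that repeat a pose let the fingers close, or fill a call up. It gives the time, the measured TCP pose, the force and the opening at its end, in the units of the state.
- get_obs(): the state, without advancing time (a new reading comes with each control period).
- cams.camera(name): name is "scene" or "top" or "wrist"; returns (picture, depth): 400x640x3 uint8, red, green, blue; 400x640 float32, m along the optical axis (not along the pixel's ray), 0 where there is no reading.
- cams.get_calibration(name): a dict with "fx", "fy", "cx", "cy" (pixels), "view" (4x4, takes a point from world to camera coordinates). Camera axes: x right, y down, z forward; pixel columns grow to the right and rows downward; lengths in m; the calibration is good to about 2 mm. A picture is of the moment at which its call begins: read the wrist's pose just before it. get_calibration takes no time and is no camera call; for the wrist camera it gives the pose at the moment of the call.
- workorder.hand_in(): hands the job in, once; it reports no verdict.
The state is a dict: "time_s": time; "qpos": joint angles; "joint_vel": joint speeds; "tau": joint torques, N m; "ee_pos": TCP position; "eef_rot": TCP orientation; "force": force on the tool from outside, world axes, zero at the start; "moment": the same for the moment, N m; "grip_width": finger opening in m.
Only numpy, scipy, OpenCV 4.12 (cv2) and the standard library are available. Lean on these libraries where they do the work, as an engineer would, in place of code of your own. Each camera call takes 0.05 s, during which the arm holds its last target. There are 200 camera calls.

TASK

Swing the rack's bail up and back until it rests fully open, slide the returned shield out of its slot and stand it upright on the middle of the round steel disc, and slide every shield that stands on the worktop into a free slot of the rack, upright, foot flange under the plate and fully home. Then swing the bail forward until it is fully shut in front of them. Leave the red jar and the lead pot alone.

Things in the scene. Friction and masses are not known exactly. Their poses are not given: they have to be found in the camera images.
- rack: fixed aluminium rack, 210 mm wide (y). A plate 13 to 19 mm above the worktop, open below at the front, has three 32 mm slots 62 mm apart along y, open to -x (front, robot side); its rounded front ends lie 32 mm before the slot centres. Shields stand on the worktop and slide along +x into a slot, flange under the plate. Origin: home point of the middle slot, z up. End brackets 49 mm high.
- slot1 (a point): centre of the left (+y) slot on the worktop: where the underside centre of a shield is when it is fully home against the slot's end (there its origin lies within about 2 mm of this point). Axes as the rack's. A shield whose axis is 62 mm or more in front of it (rack -x) is clear of the plate.
- slot2 (a point): centre of the middle slot on the worktop: where the underside centre of a shield is when it is fully home against the slot's end (there its origin lies within about 2 mm of this point). Axes as the rack's. A shield whose axis is 62 mm or more in front of it (rack -x) is clear of the plate.
- slot3 (a point): centre of the right (-y) slot on the worktop: where the underside centre of a shield is when it is fully home against the slot's end (there its origin lies within about 2 mm of this point). Axes as the rack's. A shield whose axis is 62 mm or more in front of it (rack -x) is clear of the plate.
- bail (a joint): U-shaped steel rod bail barring the slot fronts, hinged about the rack's y axis through x = 35, z = 35 mm of the rack frame; its cross rod (8 mm) is 85 mm from the hinge. 0 = shut (rod 49 mm before the slot centres, 48 mm up), grows as the rod swings up and back; 1.95 rad = open (rod 78 mm behind them, 108 mm up). Past upright (1.42) it drops by its weight onto the near stop and rests there; needs 1 to 3 N at the rod.
- bail_grip (a point): centre of the rubber grip sleeve (14 mm thick, 26 mm long) on the bail's cross rod; it moves with the bail and lies midway between the left and the middle slot. Fingers that straddle it front and back pass between the shields.
- stand: plain round dark steel disc fixed to the worktop, 60 mm in diameter, flat top 6 mm high: the parking place for the returned shield. Origin: centre of its underside. (Furniture near by, world frame: a tall lead window block from x = 0.53 on for y above 0.02; a thin upright steel plate 130 mm high at x = 0.51, y from -0.045 to 0.04.)
- shield1: dark metal syringe shield: upright cylinder 28 mm in diameter and 72 mm tall on a round foot flange 50 mm in diameter and 8 mm thick (flange from 0 to 8 mm height), 0.3 kg, low centre of mass. Origin: centre of its underside, z up along its axis; yaw does not matter. One of those standing on the worktop outside the rack at the start; to be loaded. None if absent (two or three are present).
- shield2: dark metal syringe shield: upright cylinder 28 mm in diameter and 72 mm tall on a round foot flange 50 mm in diameter and 8 mm thick (flange from 0 to 8 mm height), 0.3 kg, low centre of mass. Origin: centre of its underside, z up along its axis; yaw does not matter. One of those standing on the worktop outside the rack at the start; to be loaded. None if absent (two or three are present).
- shield3: dark metal syringe shield: upright cylinder 28 mm in diameter and 72 mm tall on a round foot flange 50 mm in diameter and 8 mm thick (flange from 0 to 8 mm height), 0.3 kg, low centre of mass. Origin: centre of its underside, z up along its axis; yaw does not matter. One of those standing on the worktop outside the rack at the start; to be loaded. None if absent (two or three are present).
- returned1: dark metal syringe shield: upright cylinder 28 mm in diameter and 72 mm tall on a round foot flange 50 mm in diameter and 8 mm thick (flange from 0 to 8 mm height), 0.3 kg, low centre of mass. Origin: centre of its underside, z up along its axis; yaw does not matter. The returned one, which stands in a slot of the rack at the start. None if absent (exactly one of the three names is present).
- returned2: dark metal syringe shield: upright cylinder 28 mm in diameter and 72 mm tall on a round foot flange 50 mm in diameter and 8 mm thick (flange from 0 to 8 mm height), 0.3 kg, low centre of mass. Origin: centre of its underside, z up along its axis; yaw does not matter. The returned one, which stands in a slot of the rack at the start. None if absent (exactly one of the three names is present).
- returned3: dark metal syringe shield: upright cylinder 28 mm in diameter and 72 mm tall on a round foot flange 50 mm in diameter and 8 mm thick (flange from 0 to 8 mm height), 0.3 kg, low centre of mass. Origin: centre of its underside, z up along its axis; yaw does not matter. The returned one, which stands in a slot of the rack at the start. None if absent (exactly one of the three names is present).
- red_jar: bystander: red jar with black lid, 68 mm across, 94 mm tall; origin at its underside
- lead_pig: bystander: grey round lead vial pot with a knobbed lid, 50 mm across, 92 mm tall; origin at its underside
Not all that is in view belongs to the job. Leave any orange look-alike of the shield2 alone.

How it is judged:
By the outcome, as a careful person would: the job done as asked, in the order asked, and still so for the second after the job is handed in, with the robot touching nothing.
Of shield1, shield2, shield3 only 2 to 3 are there at a start; the rules pass over those that are not, and their reading is None.
Of returned1, returned2, returned3 only 1 to 1 are there at a start; the rules pass over those that are not, and their reading is None.
At some moment in a run one of shield1, shield2, shield3 may be knocked a few centimetres aside while the robot is not near it.
It also fails if it takes over 210 s, if anything falls off the work surface, if the arm or the gripper's body presses on something with over 40 N, if the wrist force passes 120 N, or if a joint passes its speed limit or range.

## Working session

There is one attempt and no reset: what is moved stays moved. The work goes in short steps, Python scripts to look and compute and a shell command to move; the robot and the scene stay as the last step left them, time stands still between calls to the robot, and variables do not carry over. Pictures are saved under pics/ and viewed, about 12 in all and at most 16, crops included, and the job is handed in when it is done.

```bash
ls; mkdir -p pics
cat > h.py <<'E'
import numpy as np, cv2
from station import get_obs, cams, workorder
def snap(n,f):
    c=cams.get_calibration(n); im,d=cams.camera(n)
    np.savez('pics/'+f+'.npz',im=im,d=d,view=c['view'],k=[c['fx'],c['fy'],c['cx'],c['cy']])
    cv2.imwrite('pics/'+f+'.png',im[:,:,::-1]); return im,d,c
def load(f):
    z=np.load('pics/'+f+'.npz'); return z
def pts(z):
    fx,fy,cx,cy=z['k']; d=z['d']; v,u=np.mgrid[:d.shape[0],:d.shape[1]]
    P=np.stack([(u-cx)/fx*d,(v-cy)/fy*d,d,np.ones_like(d)],-1)
    W=P@np.linalg.inv(z['view']).T; W=W[...,:3]; W[d==0]=np.nan; return W
E
python3 - <<'E'
from h import *
o=get_obs(); print({k:np.round(v,3) for k,v in o.items()})
a=snap('scene','s0')[0]; b=snap('top','t0')[0]
E
```

```text
pics
{'time_s': np.float64(0.0), 'qpos': array([ 1.281,  0.3  ,  1.522, -0.   ,  1.321, -0.067]), 'joint_vel': array([ 0.001,  0.   , -0.   ,  0.001,  0.001, -0.   ]), 'tau': array([-4.0000e-03, -5.3180e+01, -3.5274e+01,  7.1000e-02,  2.4000e-02,
        0.0000e+00]), 'ee_pos': array([0.121, 0.536, 0.224]), 'eef_rot': array([-1.571e+00,  1.000e-03,  1.348e+00]), 'force': array([ 1.285,  0.363, -0.415]), 'moment': array([-0.009,  0.013,  0.032]), 'grip_width': np.float64(0.094)}
```

View pics/s0.png

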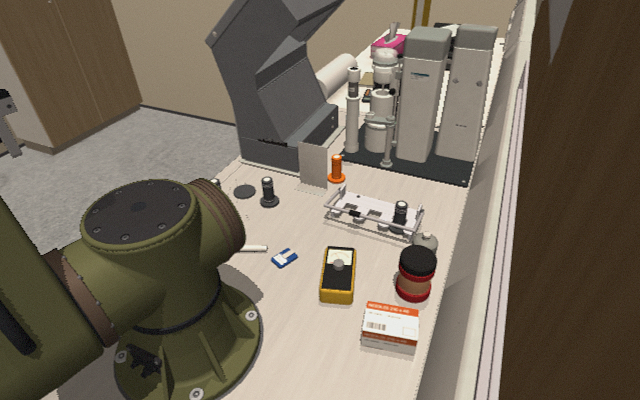

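View pics/t0.png

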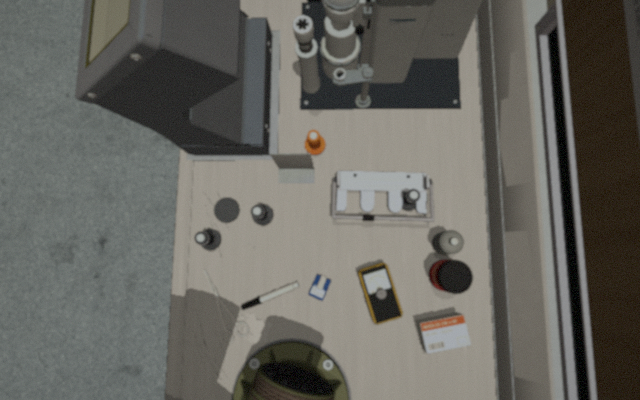

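The rack is at top px (380,200), with the returned shield in the right slot at (411,196). The disc is at (227,210), and the two loose shields are at (262,213) and (205,238). An orange decoy stands at (315,143). The jar and the pot are right of the rack.

Run:
```python
from h import *
np.set_printoptions(precision=4,suppress=True)
z=load('t0'); W=pts(z); s=load('s0'); S=pts(s)
print(np.linalg.inv(z['view'])[:3,3], z['k'], np.linalg.inv(s['view'])[:3,3])
for n,(u,v) in dict(disc=(227,210),A=(262,213),B=(205,238),R=(411,196),grip=(368,217),l=(337,190),r=(430,190),base=(290,365),orange=(315,143),pig=(449,242),jar=(452,276)).items(): print(n,W[v,u])
# cluster by height
def cl(name,W,m):
    m=m&np.isfinite(W[...,2]); n,L,st,c=cv2.connectedComponentsWithStats(m.astype(np.uint8))
    for i in range(1,n):
        if st[i,4]>8:
            q=W[L==i]; print(name,st[i,:5],'mean',q.mean(0),'min',q.min(0),'max',q.max(0))
inb=lambda W:(W[...,0]>.2)&(W[...,0]<.6)&(W[...,1]>-.45)&(W[...,1]<.4)
cl('top hi',W,inb(W)&(W[...,2]>.06)&(W[...,2]<.11))
cl('scene hi',S,inb(S)&(S[...,2]>.068)&(S[...,2]<.08))
g=cv2.cvtColor(z['im'],cv2.COLOR_RGB2GRAY)
cl('disc',W,inb(W)&(g<75)&(W[...,2]>.001)&(W[...,2]<.012))
gs=cv2.cvtColor(s['im'],cv2.COLOR_RGB2GRAY)
cl('disc s',S,inb(S)&(gs<75)&(S[...,2]>.001)&(S[...,2]<.012))
big=lambda n,c,f:cv2.imwrite('pics/'+n,cv2.resize(c[:,:,::-1],None,fx=f,fy=f,interpolation=cv2.INTER_CUBIC))
big('c1.png',z['im'][155:260,180:445],3)
```

```text
[ 0.2953 -0.0946  0.9136] [402.1458 402.1458 320.973  200.7521] [-0.2582 -0.3831  0.6183]
disc [0.4098 0.1528 0.0067]
A [0.3954 0.0601 0.0708]
B [0.342  0.1792 0.0725]
R [ 0.4313 -0.2539  0.0753]
grip [ 0.3891 -0.1652  0.0551]
l [ 0.4543 -0.0992  0.0183]
r [ 0.4497 -0.3014  0.0436]
base [ 0.114  -0.0157  0.1727]
orange [ 0.553  -0.0504  0.0555]
pig [ 0.3352 -0.3265  0.0838]
jar [ 0.2675 -0.3268  0.0937]
top hi [ 170  115   97   35 1328] mean [0.5575 0.1144 0.0893] min [0.5375 0.0568 0.06  ] max [0.5999 0.2539 0.1099]
top hi [307 130  13  14 147] mean [ 0.5635 -0.0465  0.0722] min [ 0.5513 -0.0598  0.0603] max [ 0.577  -0.0336  0.0778]
top hi [271 157  41   6 233] mean [ 0.5081 -0.0031  0.0854] min [ 0.5071 -0.0444  0.0602] max [0.5091 0.0382 0.109 ]
top hi [406 188  14  15 155] mean [ 0.4339 -0.2572  0.0729] min [ 0.4207 -0.2714  0.061 ] max [ 0.449  -0.2445  0.0783]
top hi [250 205  15  13 150] mean [0.3998 0.0709 0.0728] min [0.3867 0.0579 0.0601] max [0.413  0.0853 0.0775]
top hi [194 231  15  14 159] mean [0.3432 0.1881 0.0723] min [0.3295 0.1753 0.0602] max [0.3572 0.2032 0.077 
[... 2104 characters left out ...]
isc s [261 199  18   9  69] mean [0.3854 0.0651 0.0068] min [0.3743 0.0462 0.0019] max [0.4084 0.0847 0.0118]
disc s [389 226  15   9  69] mean [ 0.4159 -0.2589  0.0066] min [ 0.4082 -0.2752  0.0015] max [ 0.4251 -0.2405  0.0106]
disc s [283 249   6   4  10] mean [ 0.2564 -0.0527  0.0068] min [ 0.2498 -0.057   0.0056] max [ 0.262  -0.0489  0.0089]
disc s [239 251  10   1  10] mean [0.2192 0.0318 0.0051] min [0.2149 0.0228 0.0034] max [0.2236 0.0408 0.0078]
disc s [272 255  25  13  55] mean [ 0.225  -0.065   0.0055] min [ 0.2095 -0.0833  0.0017] max [ 0.2543 -0.0373  0.0081]
disc s [396 287  32  16  92] mean [ 0.2383 -0.3328  0.0075] min [ 0.2317 -0.3646  0.0012] max [ 0.2537 -0.3037  0.012 ]
```

View pics/c1.png

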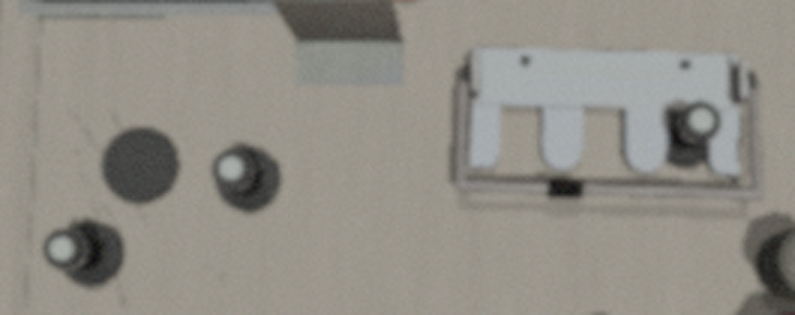

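Only two loose shields are present, A at about (0.399,0.070) and B at about (0.344,0.187). The returned one is in slot 3. The crop shows the slots clearly, so I'll compute the rack frame from those pixels at z = 19 mm.

```bash
cat >> h.py <<'E'
def ray(z,u,v,h):
    fx,fy,cx,cy=z['k']; T=np.linalg.inv(z['view']); d=T[:3,:3]@np.array([(u-cx)/fx,(v-cy)/fy,1]); o=T[:3,3]
    return (o+d*(h-o[2])/d[2])[:2]
def tool(p,yaw):
    "shift to world point p in present tool axes, x,y,z, spin deg to yaw"
    o=get_obs(); e=o['ee_pos']; a=o['eef_rot'][2]; d=np.array(p)-e
    print('tcp',np.round(e,4),'yaw',round(float(a),4),'-> x %.4f y %.4f z %.4f spin %.2f'%(d[0]*np.cos(a)+d[1]*np.sin(a),-d[2],-d[0]*np.sin(a)+d[1]*np.cos(a),np.degrees(a-yaw)))
E
python3 - <<'E'
from h import *
z=load('t0'); c=lambda u,v,h=.019:ray(z,180+(u-1)/3,155+(v-1)/3,h)
for n,p in dict(backL=(470,48),backR=(738,57),s1l=(500,135),s1r=(543,135),s2l=(583,138),s2r=(625,138),s3l=(667,140),s1end=(521,105),s2end=(604,107),t1=(486,168),t2=(562,170),t3=(645,173),t4=(726,176)).items(): print(n,np.round(c(*p),4))
print('grip',c(566,187,.05))
tool((.38,.2,.25),-.03)
E
```

```text
backL [ 0.4988 -0.0976]
backR [ 0.4915 -0.2988]
s1l [ 0.4321 -0.1201]
s1r [ 0.4321 -0.1522]
s2l [ 0.4299 -0.182 ]
s2r [ 0.4299 -0.2132]
s3l [ 0.4284 -0.2443]
s1end [ 0.4549 -0.1359]
s2end [ 0.4534 -0.198 ]
t1 [ 0.4072 -0.1096]
t2 [ 0.4058 -0.1661]
t3 [ 0.4036 -0.2275]
t4 [ 0.4015 -0.2871]
grip [ 0.38965064 -0.16635345]
tcp [0.1215 0.5362 0.224 ] yaw 1.348 -> x -0.2708 y -0.0260 z -0.3264 spin 78.95
```

```bash
python3 -m handwheel '[{"fingers":1,"x":-0.03,"y":-0.003,"z":-0.03,"spin":8},{"fingers":1,"x":-0.06,"y":-0.006,"z":-0.07,"spin":16},{"fingers":1,"x":-0.09,"y":-0.009,"z":-0.11,"spin":24},{"fingers":1,"x":-0.12,"y":-0.012,"z":-0.15,"spin":32},{"fingers":1,"x":-0.15,"y":-0.015,"z":-0.19,"spin":40},{"fingers":1,"x":-0.18,"y":-0.018,"z":-0.23,"spin":48},{"fingers":1,"x":-0.21,"y":-0.021,"z":-0.26,"spin":56},{"fingers":1,"x":-0.24,"y":-0.024,"z":-0.29,"spin":64},{"fingers":1,"x":-0.265,"y":-0.026,"z":-0.32,"spin":72},{"fingers":1,"x":-0.271,"y":-0.026,"z":-0.326,"spin":79.2}]' 10
python3 - <<'E'
from h import *
tool((.389,-.165,.25),-.034)
E
```

```text
time_s: 1.1
ee_pos: [0.3811, 0.1975, 0.2506]
eef_rot: [-1.571, -0.0, -0.043]
force: [-0.3, 0.1, 0.2]
grip_width: 0.0938
tcp [0.3811 0.1975 0.2506] yaw -0.0431 -> x 0.0235 y 0.0006 z -0.3618 spin -0.52
```

```bash
python3 -m handwheel '[{"fingers":0.2,"x":0.002,"y":0.005,"z":-0.045},{"fingers":0.2,"x":0.005,"y":0.01,"z":-0.09},{"fingers":0.2,"x":0.008,"y":0.015,"z":-0.135},{"fingers":0.2,"x":0.010,"y":0.02,"z":-0.18},{"fingers":0.2,"x":0.013,"y":0.025,"z":-0.225},{"fingers":0.2,"x":0.016,"y":0.03,"z":-0.27},{"fingers":0.2,"x":0.02,"y":0.04,"z":-0.315},{"fingers":0.2,"x":0.02,"y":0.05,"z":-0.35},{"fingers":0.2,"x":0.02,"y":0.05,"z":-0.36},{"fingers":0.2,"x":0.02,"y":0.05,"z":-0.36}]'
python3 - <<'E'
from h import *
tool((.389,-.165,.05),-.034)
snap('wrist','w1'); z=load('w1'); W=pts(z); tool((.389,-.165,.05),-.034)
g=W[...,2]; m=np.isfinite(g)
q=W[m&(g>.012)&(g<.025)]; print('plate',q.min(0),q.max(0),len(q))
E
```

```text
tcp [0.3811 0.1975 0.2506] yaw -0.0431 -> x 0.0235 y 0.2006 z -0.3618 spin -0.52
tcp [0.3808 0.1979 0.2503] yaw -0.0502 -> x 0.0264 y 0.2003 z -0.3620 spin -0.93
plate [-0.08896396 -0.16569257  0.01200073] [0.74681209 0.2531626  0.02499485] 4658validation failed for argument at $[0]...
```

View pics/w1.png

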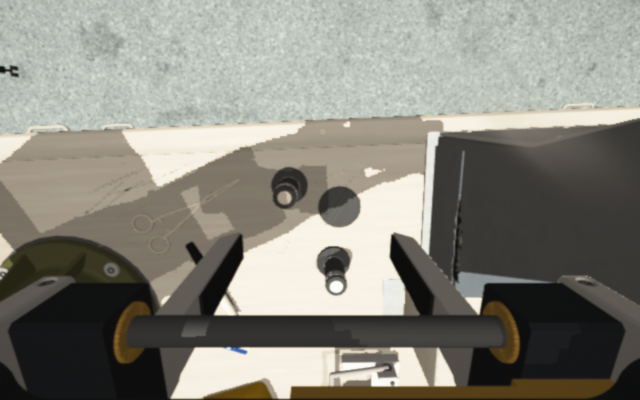

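The move was refused because each row needs every key. The wrist picture, taken from the old pose, shows shield B at (288,190), the disc at (339,207) and shield A at (335,270).

```bash
python3 -m handwheel '[{"fingers":0.2,"x":0.002,"y":0.005,"z":-0.045,"spin":-0.9},{"fingers":0.2,"x":0.005,"y":0.01,"z":-0.09,"spin":-0.9},{"fingers":0.2,"x":0.008,"y":0.015,"z":-0.135,"spin":-0.9},{"fingers":0.2,"x":0.010,"y":0.02,"z":-0.18,"spin":-0.9},{"fingers":0.2,"x":0.013,"y":0.025,"z":-0.225,"spin":-0.9},{"fingers":0.2,"x":0.016,"y":0.03,"z":-0.27,"spin":-0.9},{"fingers":0.2,"x":0.02,"y":0.04,"z":-0.315,"spin":-0.9},{"fingers":0.2,"x":0.025,"y":0.05,"z":-0.35,"spin":-0.9},{"fingers":0.2,"x":0.026,"y":0.05,"z":-0.362,"spin":-0.9},{"fingers":0.2,"x":0.026,"y":0.05,"z":-0.362,"spin":-0.9}]'
python3 - <<'E'
from h import *
tool((.389,-.165,.05),-.034)
snap('wrist','w2'); tool((.389,-.165,.05),-.034)
E
```

```text
time_s: 2.15
ee_pos: [0.3931, -0.1631, 0.2002]
eef_rot: [-1.57, 0.001, -0.019]
force: [0.5, -0.0, 0.1]
grip_width: 0.0562
tcp [ 0.3931 -0.1631  0.2002] yaw -0.0186 -> x -0.0040 y 0.1502 z -0.0020 spin 0.88
tcp [ 0.3932 -0.1621  0.2004] yaw -0.018 -> x -0.0041 y 0.1504 z -0.0030 spin 0.92
```

View pics/w2.png

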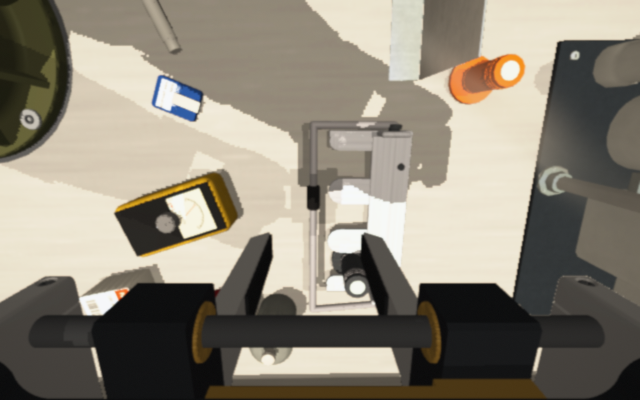

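The bail rod runs along column 313 with its sleeve at (313,197). The tines are at (347,140), (347,190) and (347,240), and the returned shield is at (355,285).

Run:
```python
from h import *
np.set_printoptions(precision=4,suppress=True)
z=load('w2'); W=pts(z); c=lambda u,v,h:ray(z,u,v,h)
print('grip',c(313,197,.048),W[197,313],'rod top/bot',c(313,125,.048),c(313,305,.048))
cv2.imwrite('pics/c2.png',cv2.resize(z['im'][110:320,290:425,::-1],None,fx=2.8,fy=2.8,interpolation=cv2.INTER_CUBIC))
```

```text
grip [ 0.3883 -0.1645] [ 0.3885 -0.1628  0.0547] rod top/bot [ 0.3899 -0.0902] [ 0.3856 -0.2963]
```

View pics/c2.png

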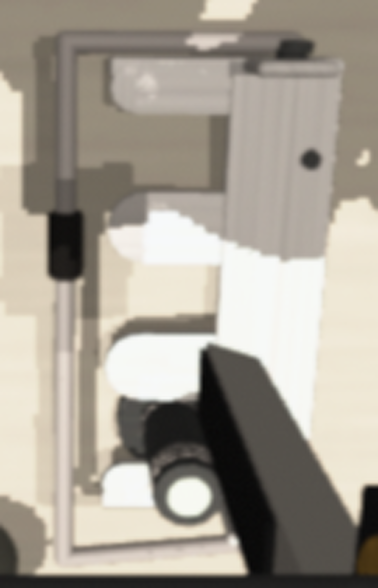

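Run:
```python
from h import *
np.set_printoptions(precision=4,suppress=True)
z=load('w2'); f=lambda u,v,h=.019:ray(z,290+u/2.8,110+v/2.8,h)
for n,a in dict(s1u=(165,113),s1d=(165,191),s2u=(165,265),s2d=(165,333),end1=(228,150),end2=(219,298),t2=(107,228),t3=(105,366),t1=(110,88)).items(): print(n,f(*a))
print('grip',f(65,245,.048),'rod',f(67,40,.048),f(66,552,.048))
print('ret',f(189,497,.072))
tool((.389,-.165,.05),-.03)
```

```text
s1u [ 0.4291 -0.1189]
s1d [ 0.4295 -0.1505]
s2u [ 0.4298 -0.1819]
s2d [ 0.4301 -0.2122]
end1 [ 0.4547 -0.1341]
end2 [ 0.4528 -0.1969]
t2 [ 0.4056 -0.1656]
t3 [ 0.4043 -0.227 ]
t1 [ 0.4072 -0.1087]
grip [ 0.3886 -0.1651] rod [ 0.3908 -0.0896] [ 0.3862 -0.2992]
ret [ 0.4344 -0.2594]
tcp [ 0.3932 -0.1621  0.2004] yaw -0.018 -> x -0.0041 y 0.1504 z -0.0030 spin 0.69
```

```bash
python3 -m handwheel '[{"fingers":-0.2,"x":-0.004,"y":0.03,"z":-0.003,"spin":0.6},{"fingers":-0.2,"x":-0.004,"y":0.06,"z":-0.003,"spin":0.6},{"fingers":-0.2,"x":-0.004,"y":0.09,"z":-0.003,"spin":0.6},{"fingers":-0.2,"x":-0.004,"y":0.12,"z":-0.003,"spin":0.6},{"fingers":-0.2,"x":-0.004,"y":0.14,"z":-0.003,"spin":0.6},{"fingers":-0.2,"x":-0.004,"y":0.15,"z":-0.003,"spin":0.6},{"fingers":-0.2,"x":-0.004,"y":0.15,"z":-0.003,"spin":0.6},{"fingers":-1,"x":-0.004,"y":0.15,"z":-0.003,"spin":0.6},{"fingers":-1,"x":-0.004,"y":0.15,"z":-0.003,"spin":0.6},{"fingers":-1,"x":-0.004,"y":0.15,"z":-0.003,"spin":0.6}]' 10
python3 -m handwheel '[{"fingers":-1,"x":0,"y":0,"z":0,"spin":0},{"fingers":-1,"x":0,"y":0,"z":0,"spin":0},{"fingers":-1,"x":0,"y":0,"z":0,"spin":0},{"fingers":-1,"x":0,"y":0,"z":0,"spin":0},{"fingers":-1,"x":0,"y":0,"z":0,"spin":0},{"fingers":-1,"x":0,"y":0,"z":0,"spin":0},{"fingers":-1,"x":0,"y":0,"z":0,"spin":0},{"fingers":-1,"x":0,"y":0,"z":0,"spin":0},{"fingers":-1,"x":0,"y":0,"z":0,"spin":0},{"fingers":-1,"x":0,"y":0,"z":0,"spin":0}]'
python3 - <<'E'
import numpy as np
a0=np.arctan2(13,84)
for t in np.arange(0,1.96,.1): print(round(t,2),np.round([84-85*np.cos(a0+t),85*np.sin(a0+t)-13],0))
E
```

```text
time_s: 3.2
ee_pos: [0.3895, -0.1657, 0.0513]
eef_rot: [-1.571, -0.001, -0.029]
force: [-0.8, 0.1, 0.7]
grip_width: 0.0169
time_s: 4.2
ee_pos: [0.3893, -0.1657, 0.0511]
eef_rot: [-1.571, -0.001, -0.029]
force: [-1.5, 0.9, 8.2]
grip_width: 0.0133
0.0 [0. 0.]
0.1 [2. 8.]
0.2 [ 4. 16.]
0.3 [ 8. 24.]
0.4 [12. 32.]
0.5 [17. 39.]
0.6 [22. 45.]
0.7 [28. 51.]
0.8 [35. 56.]
0.9 [42. 61.]
1.0 [50. 65.]
1.1 [57. 68.]
1.2 [66. 70.]
1.3 [74. 71.]
1.4 [83. 72.]
1.5 [91. 72.]
1.6 [99. 71.]
1.7 [108.  69.]
1.8 [116.  66.]
1.9 [123.  62.]
```

```bash
python3 -m handwheel '[{"fingers":-1,"x":0.002,"y":-0.008,"z":0,"spin":0},{"fingers":-1,"x":0.004,"y":-0.016,"z":0,"spin":0},{"fingers":-1,"x":0.008,"y":-0.024,"z":0,"spin":0},{"fingers":-1,"x":0.012,"y":-0.032,"z":0,"spin":0},{"fingers":-1,"x":0.017,"y":-0.039,"z":0,"spin":0},{"fingers":-1,"x":0.022,"y":-0.045,"z":0,"spin":0},{"fingers":-1,"x":0.028,"y":-0.051,"z":0,"spin":0},{"fingers":-1,"x":0.035,"y":-0.056,"z":0,"spin":0},{"fingers":-1,"x":0.042,"y":-0.061,"z":0,"spin":0},{"fingers":-1,"x":0.05,"y":-0.065,"z":0,"spin":0}]'
python3 -c "
from h import *
W=0
snap('scene','s1')"
```

```text
time_s: 5.2
ee_pos: [0.4392, -0.167, 0.1167]
eef_rot: [-1.571, 0.0, -0.029]
force: [-5.4, -0.8, 5.2]
grip_width: 0.0138
```

```bash
python3 -m handwheel '[{"fingers":-1,"x":0.007,"y":-0.003,"z":0,"spin":0},{"fingers":-1,"x":0.016,"y":-0.005,"z":0,"spin":0},{"fingers":-1,"x":0.024,"y":-0.006,"z":0,"spin":0},{"fingers":-1,"x":0.033,"y":-0.007,"z":0,"spin":0},{"fingers":-1,"x":0.041,"y":-0.007,"z":0,"spin":0},{"fingers":-1,"x":0.049,"y":-0.006,"z":0,"spin":0},{"fingers":-1,"x":0.058,"y":-0.004,"z":0,"spin":0},{"fingers":-1,"x":0.066,"y":-0.001,"z":0,"spin":0},{"fingers":-1,"x":0.073,"y":0.003,"z":0,"spin":0},{"fingers":-1,"x":0.075,"y":0.004,"z":0,"spin":0}]'
python3 -m handwheel '[{"fingers":-0.6,"x":0,"y":0,"z":0,"spin":0},{"fingers":-0.5,"x":0,"y":0,"z":0,"spin":0},{"fingers":-0.4,"x":0,"y":0,"z":0,"spin":0},{"fingers":-0.2,"x":0,"y":0,"z":0,"spin":0},{"fingers":-0.2,"x":0,"y":0,"z":0,"spin":0},{"fingers":-0.2,"x":0,"y":-0.02,"z":0,"spin":0},{"fingers":-0.2,"x":0,"y":-0.04,"z":0,"spin":0},{"fingers":-0.2,"x":0,"y":-0.07,"z":0,"spin":0},{"fingers":0,"x":0,"y":-0.1,"z":0,"spin":0},{"fingers":0,"x":0,"y":-0.1,"z":0,"spin":0}]'
python3 - <<'E'
from h import *
tool((.434,-.259,.09),-.028)
snap('scene','s2'); z=load('s2'); 
cv2.imwrite('pics/c3.png',cv2.resize(z['im'][130:300,180:460,::-1],None,fx=2.5,fy=2.5,interpolation=cv2.INTER_CUBIC))
E
```

```text
time_s: 6.25
ee_pos: [0.5149, -0.1692, 0.111]
eef_rot: [-1.571, -0.0, -0.029]
force: [0.2, -0.6, 3.7]
grip_width: 0.0138
time_s: 7.25
ee_pos: [0.5152, -0.1697, 0.2155]
eef_rot: [-1.573, -0.006, -0.029]
force: [0.6, -0.2, -0.3]
grip_width: 0.0465
tcp [ 0.5152 -0.1697  0.2155] yaw -0.0291 -> x -0.0786 y 0.1255 z -0.0917 spin -0.06
```

View pics/c3.png

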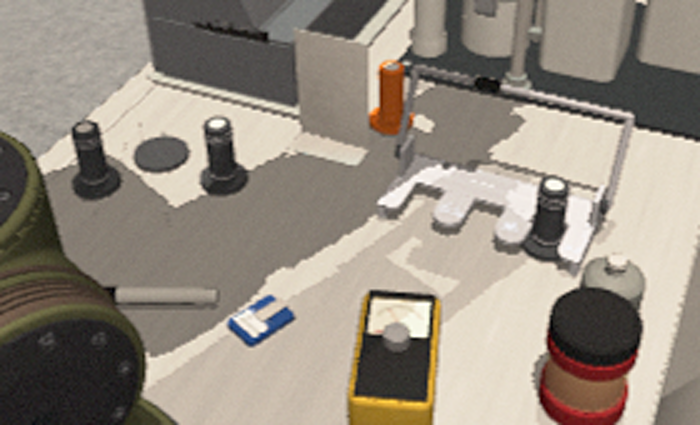

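The bail rests fully open, and all the shields are still standing. Next is the returned shield.

```bash
python3 -m handwheel '[{"fingers":0.4,"x":-0.03,"y":0,"z":-0.035,"spin":0},{"fingers":0.4,"x":-0.06,"y":0,"z":-0.07,"spin":0},{"fingers":0.4,"x":-0.079,"y":0,"z":-0.092,"spin":0},{"fingers":0.4,"x":-0.079,"y":0.03,"z":-0.092,"spin":0},{"fingers":0.4,"x":-0.079,"y":0.06,"z":-0.092,"spin":0},{"fingers":0.4,"x":-0.079,"y":0.09,"z":-0.092,"spin":0},{"fingers":0.4,"x":-0.079,"y":0.12,"z":-0.092,"spin":0},{"fingers":0.4,"x":-0.079,"y":0.14,"z":-0.092,"spin":0},{"fingers":0.4,"x":-0.079,"y":0.157,"z":-0.092,"spin":0},{"fingers":0.4,"x":-0.079,"y":0.157,"z":-0.092,"spin":0}]'
python3 -m handwheel '[{"fingers":-0.2,"x":0,"y":0,"z":0,"spin":0},{"fingers":-1,"x":0,"y":0,"z":0,"spin":0},{"fingers":-1,"x":0,"y":0,"z":0,"spin":0},{"fingers":-1,"x":0,"y":0,"z":0,"spin":0},{"fingers":-1,"x":0,"y":0,"z":0,"spin":0},{"fingers":-1,"x":0,"y":0,"z":0,"spin":0},{"fingers":-1,"x":0,"y":0,"z":0,"spin":0},{"fingers":-1,"x":0,"y":0,"z":0,"spin":0},{"fingers":-1,"x":0,"y":0,"z":0,"spin":0},{"fingers":-1,"x":0,"y":0,"z":0,"spin":0}]' 20
```

```text
time_s: 8.3
ee_pos: [0.4308, -0.2578, 0.0516]
eef_rot: [-1.568, 0.004, -0.029]
force: [-0.3, -0.1, 0.0]
grip_width: 0.066
time_s: 9.3
ee_pos: [0.4328, -0.259, 0.0549]
eef_rot: [-1.571, -0.001, -0.029]
force: [3.3, -0.4, 5.3]
grip_width: 0.0276
```

```bash
python3 -m handwheel '[{"fingers":-1,"x":-0.008,"y":0,"z":0,"spin":0},{"fingers":-1,"x":-0.018,"y":0,"z":0,"spin":0},{"fingers":-1,"x":-0.028,"y":0,"z":0,"spin":0},{"fingers":-1,"x":-0.038,"y":0,"z":0,"spin":0},{"fingers":-1,"x":-0.048,"y":0,"z":0,"spin":0},{"fingers":-1,"x":-0.058,"y":0,"z":0,"spin":0},{"fingers":-1,"x":-0.066,"y":0,"z":0,"spin":0},{"fingers":-1,"x":-0.07,"y":0,"z":0,"spin":0},{"fingers":-1,"x":-0.07,"y":0,"z":0,"spin":0},{"fingers":-1,"x":-0.07,"y":0,"z":0,"spin":0}]' 30
python3 -m handwheel '[{"fingers":-1,"x":0,"y":-0.01,"z":0,"spin":0},{"fingers":-1,"x":0,"y":-0.03,"z":0,"spin":0},{"fingers":-1,"x":0,"y":-0.05,"z":0,"spin":0},{"fingers":-1,"x":0,"y":-0.07,"z":0,"spin":0},{"fingers":-1,"x":0,"y":-0.09,"z":0,"spin":0},{"fingers":-1,"x":0,"y":-0.1,"z":0,"spin":0},{"fingers":-1,"x":0,"y":-0.1,"z":0.02,"spin":0},{"fingers":-1,"x":0,"y":-0.1,"z":0.05,"spin":0},{"fingers":-1,"x":0,"y":-0.1,"z":0.07,"spin":0},{"fingers":-1,"x":0,"y":-0.1,"z":0.07,"spin":0}]'
python3 - <<'E'
from h import *
np.set_printoptions(precision=4,suppress=True)
tool((.410,.154,.07),-.028)
snap('top','t1'); snap('wrist','w3')
z=load('t1'); W=pts(z)
m=(W[...,0]>.25)&(W[...,0]<.5)&(W[...,1]>0)&(W[...,1]<.3)
for lo,hi in((.06,.09),):
    n,L,st,c=cv2.connectedComponentsWithStats((m&(W[...,2]>lo)&(W[...,2]<hi)).astype(np.uint8))
    for i in range(1,n):
        if st[i,4]>20: print(W[L==i].mean(0),st[i,4])
g=cv2.cvtColor(z['im'],cv2.COLOR_RGB2GRAY)
q=W[199:224,212:242][g[199:224,212:242]<75]; q=q[np.isfinite(q[:,0])&(q[:,2]<.015)]; print('disc',q.min(0),q.max(0),(q.min(0)+q.max(0))/2)
cv2.imwrite('pics/c4.png',np.hstack([z['im'],load('w3')['im']])[:,:,::-1][:, ::1] if 0 else load('w3')['im'][:,:,::-1])
E
```

```text
time_s: 10.3
ee_pos: [0.3623, -0.257, 0.0548]
eef_rot: [-1.571, -0.0, -0.029]
force: [1.2, -0.1, 7.9]
grip_width: 0.0276
time_s: 11.3
ee_pos: [0.3639, -0.185, 0.154]
eef_rot: [-1.57, 0.002, -0.027]
force: [0.5, -0.2, -2.7]
grip_width: 0.0274
tcp [ 0.3639 -0.185   0.154 ] yaw -0.0272 -> x 0.0369 y 0.0840 z 0.3401 spin 0.05
[0.3996 0.0711 0.0726] 149
[0.3432 0.1883 0.0724] 158Traceback (most recent call last):
  File "<stdin>", line 12, in <module>
    return umr_minimum(a, axis, None, out, keepdims, initial, where)
ValueError: zero-size array to reduction operation minimum which has no identity
```

Run:
```python
from h import *
np.set_printoptions(precision=4,suppress=True)
z=load('w1'); im=z['im']; W=pts(z); g=im.astype(int).mean(2)
print('disc w1',ray(z,339.5,207,.006),W[207,339])
for r in (np.s_[180:235,310:370],):
    s=g[r]; print('rng',s.min(),np.median(s))
z0=load('t0'); print('disc t0',ray(z0,180+139.5/3,155+164/3,.006))
A=np.hstack([cv2.resize(im[160:310,250:390],None,fx=2.8,fy=2.8),cv2.resize(load('w3')['im'],None,fx=.6,fy=.6)[:0+240] if 0 else cv2.copyMakeBorder(cv2.resize(load('w3')['im'],(390,244)),0,176,0,0,cv2.BORDER_CONSTANT)])
cv2.imwrite('pics/c4.png',A[:,:,::-1])
```

```text
disc w1 [0.4107 0.1564] [0.41   0.1567 0.0067]
rng 42.0 118.33333333333333
disc t0 [0.4107 0.1541]
```

View pics/c4.png

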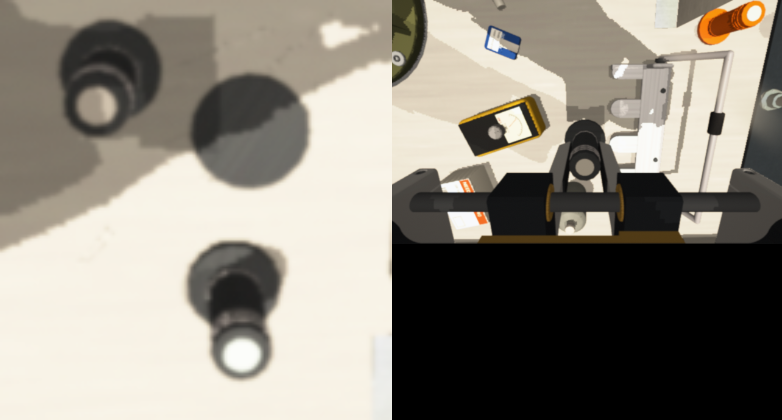

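```bash
python3 -m handwheel '[{"fingers":-1,"x":0.004,"y":0,"z":0.02,"spin":0},{"fingers":-1,"x":0.008,"y":0,"z":0.06,"spin":0},{"fingers":-1,"x":0.012,"y":0,"z":0.1,"spin":0},{"fingers":-1,"x":0.016,"y":0,"z":0.14,"spin":0},{"fingers":-1,"x":0.02,"y":0,"z":0.18,"spin":0},{"fingers":-1,"x":0.024,"y":0,"z":0.22,"spin":0},{"fingers":-1,"x":0.028,"y":0,"z":0.26,"spin":0},{"fingers":-1,"x":0.032,"y":0,"z":0.3,"spin":0},{"fingers":-1,"x":0.037,"y":0,"z":0.33,"spin":0},{"fingers":-1,"x":0.037,"y":0,"z":0.341,"spin":0}]'
python3 -m handwheel '[{"fingers":-1,"x":0,"y":0,"z":0,"spin":0},{"fingers":-1,"x":0,"y":0,"z":0,"spin":0},{"fingers":-1,"x":0,"y":0,"z":0,"spin":0},{"fingers":-1,"x":0,"y":0,"z":0,"spin":0},{"fingers":-1,"x":0,"y":0.02,"z":0,"spin":0},{"fingers":-1,"x":0,"y":0.04,"z":0,"spin":0},{"fingers":-1,"x":0,"y":0.05,"z":0,"spin":0},{"fingers":-1,"x":0,"y":0.06,"z":0,"spin":0},{"fingers":-1,"x":0,"y":0.06,"z":0,"spin":0},{"fingers":-1,"x":0,"y":0.06,"z":0,"spin":0}]'
python3 - <<'E'
from h import *
tool((.410,.155,.0615),-.028)
E
```

```text
time_s: 12.4
ee_pos: [0.4119, 0.1545, 0.1541]
eef_rot: [-1.571, 0.001, -0.028]
force: [-0.2, 0.4, -3.0]
grip_width: 0.0278
time_s: 13.4
ee_pos: [0.4117, 0.1529, 0.0949]
eef_rot: [-1.571, -0.0, -0.029]
force: [0.0, -0.2, -2.8]
grip_width: 0.0276
tcp [0.4117 0.1529 0.0949] yaw -0.0292 -> x -0.0017 y 0.0334 z 0.0020 spin -0.07
```

```bash
python3 -m handwheel '[{"fingers":-1,"x":-0.001,"y":0.01,"z":0.002,"spin":0},{"fingers":-1,"x":-0.001,"y":0.02,"z":0.002,"spin":0},{"fingers":-1,"x":-0.001,"y":0.026,"z":0.002,"spin":0},{"fingers":-1,"x":-0.001,"y":0.03,"z":0.002,"spin":0},{"fingers":-1,"x":-0.001,"y":0.032,"z":0.002,"spin":0},{"fingers":-1,"x":-0.001,"y":0.033,"z":0.002,"spin":0},{"fingers":-1,"x":-0.001,"y":0.034,"z":0.002,"spin":0},{"fingers":-1,"x":-0.001,"y":0.034,"z":0.002,"spin":0},{"fingers":-1,"x":-0.001,"y":0.034,"z":0.002,"spin":0},{"fingers":-1,"x":-0.001,"y":0.034,"z":0.002,"spin":0}]'
python3 - <<'E'
from h import *
z=snap('wrist','w4'); tool((.41,.155,.06),-.028)
cv2.imwrite('pics/c5.png',cv2.resize(z[0][100:330,220:430,::-1],None,fx=2.5,fy=2.5))
E
```

```text
time_s: 14.4
ee_pos: [0.4106, 0.155, 0.0608]
eef_rot: [-1.571, -0.001, -0.029]
force: [-2.0, -0.6, 5.4]
grip_width: 0.0279
tcp [0.4106 0.155  0.0608] yaw -0.0291 -> x -0.0006 y 0.0008 z -0.0001 spin -0.06
```

View pics/c5.png

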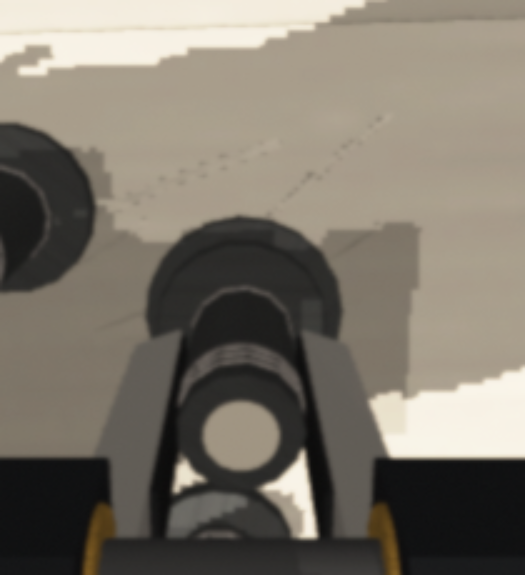

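The flange is centred on the disc and the weight is down, so I release and rise.

```bash
python3 -m handwheel '[{"fingers":0.1,"x":0,"y":0,"z":0,"spin":0},{"fingers":0.1,"x":0,"y":0,"z":0,"spin":0},{"fingers":0.1,"x":0,"y":0,"z":0,"spin":0},{"fingers":0.1,"x":0,"y":0,"z":0,"spin":0},{"fingers":0.1,"x":0,"y":-0.01,"z":0,"spin":0},{"fingers":0.1,"x":0,"y":-0.03,"z":0,"spin":0},{"fingers":0.1,"x":0,"y":-0.05,"z":0,"spin":0},{"fingers":0.1,"x":0,"y":-0.08,"z":0,"spin":0},{"fingers":0.1,"x":0,"y":-0.1,"z":0,"spin":0},{"fingers":0.1,"x":0,"y":-0.1,"z":0,"spin":0}]'
cat >> h.py <<'E'
def shields(f):
    snap('top',f); z=load(f); W=pts(z)
    m=(W[...,0]>.2)&(W[...,0]<.5)&(W[...,1]>-.45)&(W[...,1]<.33)&(W[...,2]>.06)&(W[...,2]<.09)
    n,L,st,c=cv2.connectedComponentsWithStats(m.astype(np.uint8))
    for i in range(1,n):
        if st[i,4]>30: print(np.round(W[L==i].mean(0),4),st[i,4])
E
python3 - <<'E'
from h import *
shields('t2'); tool((.399,.070,.055),-.028)
E
```

```text
time_s: 15.45
ee_pos: [0.4115, 0.1553, 0.1634]
eef_rot: [-1.569, -0.005, -0.029]
force: [0.5, 0.0, -0.0]
grip_width: 0.0518
[ 0.4892 -0.3032  0.0761] 46
[ 0.4923 -0.0914  0.0716] 37
[0.4099 0.153  0.0777] 163
[0.3996 0.0709 0.073 ] 149
[0.3423 0.1829 0.0711] 76
[ 0.3364 -0.3294  0.0778] 457
[ 0.2719 -0.3066  0.077 ] 107
tcp [0.4108 0.1551 0.1616] yaw -0.029 -> x -0.0094 y 0.1066 z -0.0854 spin -0.06
```

```bash
python3 -m handwheel '[{"fingers":0.2,"x":-0.003,"y":0,"z":-0.02,"spin":0},{"fingers":0.2,"x":-0.006,"y":0,"z":-0.05,"spin":0},{"fingers":0.2,"x":-0.01,"y":0,"z":-0.08,"spin":0},{"fingers":0.2,"x":-0.0102,"y":0,"z":-0.084,"spin":0},{"fingers":0.2,"x":-0.0102,"y":0.02,"z":-0.084,"spin":0},{"fingers":0.2,"x":-0.0102,"y":0.05,"z":-0.084,"spin":0},{"fingers":0.2,"x":-0.0102,"y":0.08,"z":-0.084,"spin":0},{"fingers":0.2,"x":-0.0102,"y":0.1,"z":-0.084,"spin":0},{"fingers":0.2,"x":-0.0102,"y":0.106,"z":-0.084,"spin":0},{"fingers":0.2,"x":-0.0102,"y":0.106,"z":-0.084,"spin":0}]'
python3 -m handwheel '[{"fingers":-0.2,"x":0,"y":0,"z":0,"spin":0},{"fingers":-1,"x":0,"y":0,"z":0,"spin":0},{"fingers":-1,"x":0,"y":0,"z":0,"spin":0},{"fingers":-1,"x":0,"y":0,"z":0,"spin":0},{"fingers":-1,"x":0,"y":0,"z":0,"spin":0},{"fingers":-1,"x":0,"y":0,"z":0,"spin":0},{"fingers":-1,"x":0,"y":0,"z":0,"spin":0},{"fingers":-1,"x":0,"y":0,"z":0,"spin":0},{"fingers":-1,"x":0,"y":0,"z":0,"spin":0},{"fingers":-1,"x":0,"y":0,"z":0,"spin":0}]' 30
```

```text
time_s: 16.5
ee_pos: [0.3974, 0.0715, 0.0538]
eef_rot: [-1.571, 0.002, -0.029]
force: [-0.7, -0.5, 0.9]
grip_width: 0.0564
time_s: 17.5
ee_pos: [0.3985, 0.0713, 0.055]
eef_rot: [-1.571, -0.002, -0.029]
force: [2.6, 0.1, 6.2]
grip_width: 0.0276
```

```bash
python3 -m handwheel '[{"fingers":-1,"x":0,"y":-0.015,"z":0,"spin":0},{"fingers":-1,"x":-0.01,"y":-0.03,"z":-0.02,"spin":0},{"fingers":-1,"x":-0.02,"y":-0.03,"z":-0.06,"spin":0},{"fingers":-1,"x":-0.022,"y":-0.03,"z":-0.1,"spin":0},{"fingers":-1,"x":-0.022,"y":-0.03,"z":-0.145,"spin":0},{"fingers":-1,"x":-0.022,"y":-0.03,"z":-0.19,"spin":0},{"fingers":-1,"x":-0.022,"y":-0.03,"z":-0.235,"spin":0},{"fingers":-1,"x":-0.022,"y":-0.03,"z":-0.28,"spin":0},{"fingers":-1,"x":-0.022,"y":-0.03,"z":-0.315,"spin":0},{"fingers":-1,"x":-0.022,"y":-0.03,"z":-0.329,"spin":0}]'
python3 -m handwheel '[{"fingers":-1,"x":0,"y":0,"z":0,"spin":0},{"fingers":-1,"x":0,"y":0,"z":0,"spin":0},{"fingers":-1,"x":0,"y":0,"z":0,"spin":0},{"fingers":-1,"x":0,"y":0.01,"z":0,"spin":0},{"fingers":-1,"x":0,"y":0.02,"z":0,"spin":0},{"fingers":-1,"x":0,"y":0.025,"z":0,"spin":0},{"fingers":-1,"x":0,"y":0.028,"z":0,"spin":0},{"fingers":-1,"x":0,"y":0.029,"z":0,"spin":0},{"fingers":-1,"x":0,"y":0.029,"z":0,"spin":0},{"fingers":-1,"x":0,"y":0.029,"z":0,"spin":0}]'
python3 - <<'E'
from h import *
tool((.4352,-.259,.055),-.028); im,d,c=snap('wrist','w5')
cv2.imwrite('pics/c6.png',cv2.resize(im[80:330,220:430,::-1],None,fx=2.3,fy=2.3))
E
```

```text
time_s: 18.5
ee_pos: [0.3655, -0.2591, 0.084]
eef_rot: [-1.57, 0.001, -0.032]
force: [0.7, 0.2, -2.8]
grip_width: 0.0277
time_s: 19.5
ee_pos: [0.3663, -0.257, 0.0556]
eef_rot: [-1.571, -0.0, -0.029]
force: [-0.2, -0.9, -3.0]
grip_width: 0.0279
tcp [ 0.3663 -0.257   0.0556] yaw -0.0292 -> x 0.0689 y 0.0006 z 0.0000 spin -0.07
```

View pics/c6.png

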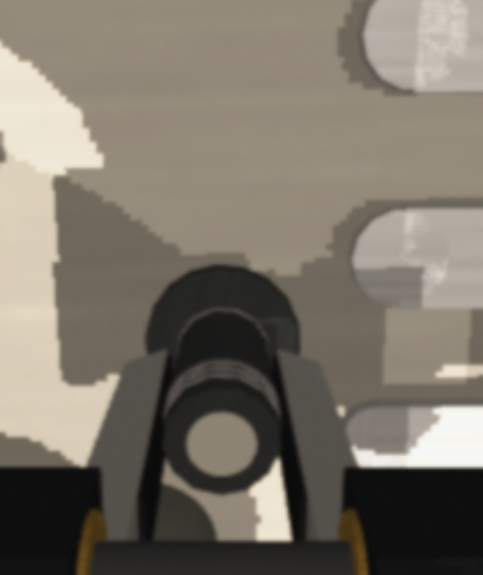

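Run:
```python
from h import *
z=load('w5'); f=lambda u,v,h:np.round(ray(z,220+u/2.3,80+v/2.3,h),4)
print('shield top',f(221,444,.072),'flange rear',f(222,265,.008),'edges',f(430,307,.019),f(430,405,.019))
```

```text
shield top [ 0.3652 -0.2569] flange rear [ 0.3662 -0.2307] edges [ 0.4275 -0.2425] [ 0.4292 -0.2743]
```

The held shield is aligned with slot 3 to within 1 mm, so I slide it in.

```bash
python3 -m handwheel '[{"fingers":-1,"x":0.005,"y":0,"z":0,"spin":0},{"fingers":-1,"x":0.013,"y":0,"z":0,"spin":0},{"fingers":-1,"x":0.021,"y":0,"z":0,"spin":0},{"fingers":-1,"x":0.029,"y":0,"z":0,"spin":0},{"fingers":-1,"x":0.037,"y":0,"z":0,"spin":0},{"fingers":-1,"x":0.045,"y":0,"z":0,"spin":0},{"fingers":-1,"x":0.053,"y":0,"z":0,"spin":0},{"fingers":-1,"x":0.06,"y":0,"z":0,"spin":0},{"fingers":-1,"x":0.065,"y":0,"z":0,"spin":0},{"fingers":-1,"x":0.067,"y":0,"z":0,"spin":0}]'
python3 -m handwheel '[{"fingers":-1,"x":0.001,"y":0,"z":0,"spin":0},{"fingers":-1,"x":0.001,"y":0,"z":0,"spin":0},{"fingers":-1,"x":0.002,"y":0,"z":0,"spin":0},{"fingers":-1,"x":0.002,"y":0,"z":0,"spin":0},{"fingers":-1,"x":0.003,"y":0,"z":0,"spin":0},{"fingers":-1,"x":0.003,"y":0,"z":0,"spin":0},{"fingers":-1,"x":0.003,"y":0,"z":0,"spin":0},{"fingers":-1,"x":0.003,"y":0,"z":0,"spin":0},{"fingers":-1,"x":0.003,"y":0,"z":0,"spin":0},{"fingers":-1,"x":0.003,"y":0,"z":0,"spin":0}]'
```

```text
time_s: 20.55
ee_pos: [0.4336, -0.2589, 0.0554]
eef_rot: [-1.571, 0.0, -0.029]
force: [0.2, -0.5, -3.8]
grip_width: 0.0274
time_s: 21.55
ee_pos: [0.4362, -0.259, 0.0554]
eef_rot: [-1.571, 0.0, -0.029]
force: [0.5, 0.3, -3.3]
grip_width: 0.0272
```

```bash
python3 -m handwheel '[{"fingers":-1,"x":0.001,"y":0.0005,"z":0,"spin":0},{"fingers":-1,"x":0.001,"y":0.001,"z":0,"spin":0},{"fingers":-1,"x":0.002,"y":0.001,"z":0,"spin":0},{"fingers":-1,"x":0.002,"y":0.001,"z":0,"spin":0},{"fingers":-1,"x":0.003,"y":0.001,"z":0,"spin":0},{"fingers":-1,"x":0.003,"y":0.001,"z":0,"spin":0},{"fingers":-1,"x":0.003,"y":0.001,"z":0,"spin":0},{"fingers":-1,"x":0.003,"y":0.001,"z":0,"spin":0},{"fingers":-1,"x":0.003,"y":0.001,"z":0,"spin":0},{"fingers":-1,"x":0.003,"y":0.001,"z":0,"spin":0}]'
```

```text
time_s: 22.55
ee_pos: [0.4382, -0.2591, 0.055]
eef_rot: [-1.571, 0.003, -0.029]
force: [-12.9, 1.0, 11.7]
grip_width: 0.028
```

Contact force shows it is fully home. I release, rise and look for B.

```bash
python3 -m handwheel '[{"fingers":0.1,"x":0,"y":-0.001,"z":0,"spin":0},{"fingers":0.1,"x":0,"y":-0.001,"z":0,"spin":0},{"fingers":0.1,"x":0,"y":-0.001,"z":0,"spin":0},{"fingers":0.1,"x":0,"y":-0.005,"z":0,"spin":0},{"fingers":0.1,"x":0,"y":-0.02,"z":0,"spin":0},{"fingers":0.1,"x":0,"y":-0.05,"z":0,"spin":0},{"fingers":0.1,"x":0,"y":-0.08,"z":0,"spin":0},{"fingers":0.1,"x":-0.03,"y":-0.1,"z":0.03,"spin":0},{"fingers":0.1,"x":-0.05,"y":-0.1,"z":0.07,"spin":0},{"fingers":0.1,"x":-0.07,"y":-0.1,"z":0.11,"spin":0}]'
python3 - <<'E'
from h import *
shields('t3'); tool((.344,.189,.155),-.028)
E
```

```text
time_s: 23.55
ee_pos: [0.3716, -0.1461, 0.155]
eef_rot: [-1.571, -0.001, -0.03]
force: [1.7, 0.4, -0.1]
grip_width: 0.0516
[ 0.493  -0.0916  0.0731] 37
[ 0.4876 -0.303   0.0738] 46
[0.4098 0.1531 0.078 ] 162
[0.3432 0.1881 0.0725] 157
[ 0.3365 -0.3295  0.078 ] 457
[ 0.2715 -0.3066  0.0778] 111
tcp [ 0.369  -0.1419  0.1543] yaw -0.0288 -> x -0.0346 y -0.0007 z 0.3300 spin -0.05
```

```bash
python3 -m handwheel '[{"fingers":0.1,"x":-0.003,"y":0,"z":0.03,"spin":0},{"fingers":0.1,"x":-0.006,"y":0,"z":0.07,"spin":0},{"fingers":0.1,"x":-0.01,"y":0,"z":0.115,"spin":0},{"fingers":0.1,"x":-0.014,"y":0,"z":0.16,"spin":0},{"fingers":0.1,"x":-0.018,"y":0,"z":0.205,"spin":0},{"fingers":0.1,"x":-0.022,"y":0,"z":0.25,"spin":0},{"fingers":0.1,"x":-0.028,"y":0,"z":0.29,"spin":0},{"fingers":0.1,"x":-0.035,"y":0,"z":0.32,"spin":0},{"fingers":0.1,"x":-0.035,"y":0,"z":0.33,"spin":0},{"fingers":0.1,"x":-0.035,"y":0,"z":0.33,"spin":0}]'
python3 - <<'E'
from h import *
shields('t4'); tool((.344,.189,.055),-.028)
E
```

```text
time_s: 24.6
ee_pos: [0.347, 0.1845, 0.1546]
eef_rot: [-1.571, -0.0, -0.027]
force: [-0.4, -0.2, -1.3]
grip_width: 0.0516
[ 0.4932 -0.0915  0.0738] 36
[ 0.489  -0.3031  0.0756] 46
[ 0.4368 -0.2567  0.0728] 156
[0.4098 0.153  0.0779] 163
[0.3431 0.1881 0.0724] 159
[ 0.3364 -0.3295  0.0779] 454
[ 0.2708 -0.3062  0.0775] 107
tcp [0.3471 0.1837 0.1545] yaw -0.028 -> x -0.0033 y 0.0995 z 0.0052 spin 0.00
```

```bash
python3 -m handwheel '[{"fingers":0.1,"x":-0.003,"y":0,"z":0.005,"spin":0},{"fingers":0.1,"x":-0.003,"y":0.02,"z":0.005,"spin":0},{"fingers":0.1,"x":-0.003,"y":0.05,"z":0.005,"spin":0},{"fingers":0.1,"x":-0.003,"y":0.08,"z":0.005,"spin":0},{"fingers":0.1,"x":-0.003,"y":0.095,"z":0.005,"spin":0},{"fingers":0.1,"x":-0.003,"y":0.1,"z":0.005,"spin":0},{"fingers":0.1,"x":-0.003,"y":0.1,"z":0.005,"spin":0},{"fingers":-1,"x":-0.003,"y":0.1,"z":0.005,"spin":0},{"fingers":-1,"x":-0.003,"y":0.1,"z":0.005,"spin":0},{"fingers":-1,"x":-0.003,"y":0.1,"z":0.005,"spin":0}]' 30
python3 -m handwheel '[{"fingers":-1,"x":0,"y":0,"z":0,"spin":0},{"fingers":-1,"x":0,"y":0,"z":0,"spin":0},{"fingers":-1,"x":0,"y":0,"z":0,"spin":0},{"fingers":-1,"x":0,"y":0,"z":0,"spin":0},{"fingers":-1,"x":0,"y":0,"z":0,"spin":0},{"fingers":-1,"x":0,"y":0,"z":0,"spin":0},{"fingers":-1,"x":0,"y":0,"z":0,"spin":0},{"fingers":-1,"x":0,"y":0,"z":0,"spin":0},{"fingers":-1,"x":0,"y":0,"z":0,"spin":0},{"fingers":-1,"x":0,"y":0,"z":0,"spin":0}]'
python3 - <<'E'
from h import *
tool((.3700,-.133,.085),-.028)
E
```

```text
time_s: 25.65
ee_pos: [0.3445, 0.189, 0.0551]
eef_rot: [-1.57, -0.001, -0.029]
force: [-0.2, -0.3, -0.5]
grip_width: 0.0313
time_s: 26.65
ee_pos: [0.3443, 0.189, 0.0549]
eef_rot: [-1.571, -0.001, -0.029]
force: [-1.8, -0.8, 6.9]
grip_width: 0.0281
tcp [0.3443 0.189  0.0549] yaw -0.029 -> x 0.0350 y -0.0301 z -0.3212 spin -0.06
```

```bash
python3 -m handwheel '[{"fingers":-1,"x":0,"y":-0.015,"z":0,"spin":0},{"fingers":-1,"x":0,"y":-0.03,"z":-0.02,"spin":0},{"fingers":-1,"x":0,"y":-0.03,"z":-0.06,"spin":0},{"fingers":-1,"x":0,"y":-0.03,"z":-0.1,"spin":0},{"fingers":-1,"x":0.01,"y":-0.03,"z":-0.145,"spin":0},{"fingers":-1,"x":0.02,"y":-0.03,"z":-0.19,"spin":0},{"fingers":-1,"x":0.03,"y":-0.03,"z":-0.235,"spin":0},{"fingers":-1,"x":0.033,"y":-0.03,"z":-0.28,"spin":0},{"fingers":-1,"x":0.033,"y":-0.03,"z":-0.31,"spin":0},{"fingers":-1,"x":0.033,"y":-0.03,"z":-0.321,"spin":0}]'
python3 -m handwheel '[{"fingers":-1,"x":0,"y":0,"z":0,"spin":0},{"fingers":-1,"x":0,"y":0,"z":0,"spin":0},{"fingers":-1,"x":0,"y":0,"z":0,"spin":0},{"fingers":-1,"x":0,"y":0.01,"z":0,"spin":0},{"fingers":-1,"x":0,"y":0.02,"z":0,"spin":0},{"fingers":-1,"x":0,"y":0.025,"z":0,"spin":0},{"fingers":-1,"x":0,"y":0.028,"z":0,"spin":0},{"fingers":-1,"x":0,"y":0.029,"z":0,"spin":0},{"fingers":-1,"x":0,"y":0.029,"z":0,"spin":0},{"fingers":-1,"x":0,"y":0.029,"z":0,"spin":0}]'
python3 - <<'E'
from h import *
tool((.4387,-.135,.055),-.028); im,d,c=snap('wrist','w6')
cv2.imwrite('pics/c7.png',cv2.resize(im[120:330,220:430,::-1],None,fx=2.5,fy=2.5))
E
```

```text
time_s: 27.65
ee_pos: [0.3676, -0.1351, 0.0844]
eef_rot: [-1.571, 0.0, -0.032]
force: [0.8, 0.3, -2.1]
grip_width: 0.0274
time_s: 28.65
ee_pos: [0.368, -0.133, 0.0557]
eef_rot: [-1.571, -0.0, -0.029]
force: [-1.0, 0.4, -2.6]
grip_width: 0.0271
tcp [ 0.368  -0.133   0.0557] yaw -0.0291 -> x 0.0707 y 0.0007 z 0.0001 spin -0.06
```

View pics/c7.png

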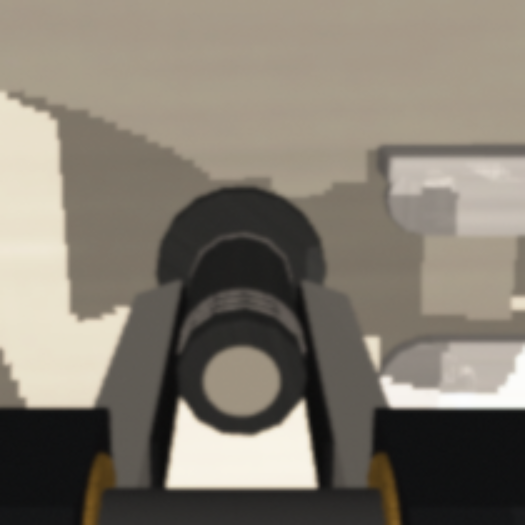

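Run:
```python
from h import *
z=load('w6'); f=lambda u,v,h:np.round(ray(z,220+u/2.5,120+v/2.5,h),4)
print('shield top',f(241,381,.072),'flange rear',f(241,186,.008),'edges',f(470,234,.019),f(470,339,.019))
```

```text
shield top [ 0.367  -0.1325] flange rear [ 0.3678 -0.106 ] edges [ 0.4299 -0.1186] [ 0.4315 -0.1499]
```

```bash
python3 -m handwheel '[{"fingers":-1,"x":0.005,"y":0,"z":-0.0005,"spin":0},{"fingers":-1,"x":0.013,"y":0,"z":-0.0005,"spin":0},{"fingers":-1,"x":0.021,"y":0,"z":-0.0005,"spin":0},{"fingers":-1,"x":0.029,"y":0,"z":-0.0005,"spin":0},{"fingers":-1,"x":0.037,"y":0,"z":-0.0005,"spin":0},{"fingers":-1,"x":0.045,"y":0,"z":-0.0005,"spin":0},{"fingers":-1,"x":0.053,"y":0,"z":-0.0005,"spin":0},{"fingers":-1,"x":0.061,"y":0,"z":-0.0005,"spin":0},{"fingers":-1,"x":0.066,"y":0,"z":-0.0005,"spin":0},{"fingers":-1,"x":0.07,"y":0,"z":-0.0005,"spin":0}]'
python3 -m handwheel '[{"fingers":-1,"x":0.001,"y":0.0005,"z":0,"spin":0},{"fingers":-1,"x":0.001,"y":0.0005,"z":0,"spin":0},{"fingers":-1,"x":0.002,"y":0.001,"z":0,"spin":0},{"fingers":-1,"x":0.002,"y":0.001,"z":0,"spin":0},{"fingers":-1,"x":0.003,"y":0.001,"z":0,"spin":0},{"fingers":-1,"x":0.003,"y":0.001,"z":0,"spin":0},{"fingers":-1,"x":0.003,"y":0.001,"z":0,"spin":0},{"fingers":-1,"x":0.003,"y":0.001,"z":0,"spin":0},{"fingers":-1,"x":0.003,"y":0.001,"z":0,"spin":0},{"fingers":-1,"x":0.003,"y":0.001,"z":0,"spin":0}]'
```

```text
time_s: 29.7
ee_pos: [0.4382, -0.1354, 0.0554]
eef_rot: [-1.571, 0.0, -0.029]
force: [-0.2, -0.4, -2.6]
grip_width: 0.0273
time_s: 30.7
ee_pos: [0.44, -0.1356, 0.0549]
eef_rot: [-1.571, 0.002, -0.029]
force: [-8.3, -1.1, 11.6]
grip_width: 0.0278
```

Contact, so it is home at about x = 0.440. I release and rise.

```bash
python3 -m handwheel '[{"fingers":0.1,"x":0,"y":-0.001,"z":0,"spin":0},{"fingers":0.1,"x":0,"y":-0.001,"z":0,"spin":0},{"fingers":0.1,"x":0,"y":-0.001,"z":0,"spin":0},{"fingers":0.1,"x":0,"y":-0.005,"z":0,"spin":0},{"fingers":0.1,"x":0,"y":-0.02,"z":0,"spin":0},{"fingers":0.1,"x":0,"y":-0.05,"z":0,"spin":0},{"fingers":0.1,"x":0,"y":-0.08,"z":0,"spin":0},{"fingers":0.1,"x":-0.03,"y":-0.11,"z":0.03,"spin":0},{"fingers":0.1,"x":-0.06,"y":-0.14,"z":0.07,"spin":0},{"fingers":0.1,"x":-0.1,"y":-0.16,"z":0.11,"spin":0}]'
python3 - <<'E'
from h import *
shields('t5'); tool((.5165,-.169,.2),-.028)
z=load('t5'); W=pts(z)
m=(W[...,2]>.09)&(W[...,2]<.125)&(W[...,0]>.45)&(W[...,0]<.54)&(W[...,1]>-.31)&(W[...,1]<-.07); q=W[m]; print(m.sum(),np.median(q,0),q.min(0),q.max(0))
g=z['im'].astype(int).mean(2); q=W[m&(g<60)]; print('sleeve',len(q),q.mean(0) if len(q) else 0)
cv2.imwrite('pics/c8.png',cv2.resize(z['im'][130:270,180:450,::-1],None,fx=2.8,fy=2.8,interpolation=cv2.INTER_CUBIC))
E
```

```text
time_s: 31.7
ee_pos: [0.3559, -0.0356, 0.2088]
eef_rot: [-1.571, -0.002, -0.03]
force: [-0.1, 0.6, 0.6]
grip_width: 0.0514
[ 0.493  -0.0914  0.0727] 36
[ 0.4886 -0.3029  0.0753] 47
[ 0.4395 -0.134   0.0729] 152
[ 0.4368 -0.2566  0.0727] 157
[0.4106 0.1554 0.0794] 130
[ 0.3365 -0.3294  0.0779] 456
[ 0.2713 -0.3066  0.0777] 110
tcp [ 0.3531 -0.0327  0.211 ] yaw -0.0287 -> x 0.1673 y 0.0110 z -0.1316 spin -0.04
513 [ 0.51395134 -0.19224066  0.11331578] [ 0.49609486 -0.30846818  0.0902804 ] [ 0.52346591 -0.09040651  0.1199822 ]
sleeve 52 [ 0.51320943 -0.16837371  0.11592707]
```

View pics/c8.png

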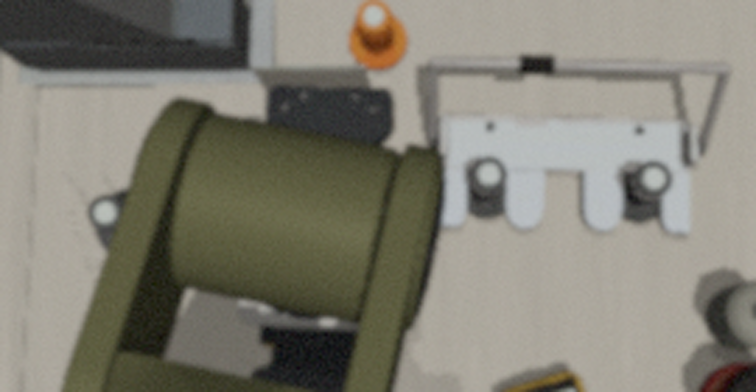

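Both shields are home in slots 1 and 3, and the bail sleeve sits at about (0.514,-0.169,0.110). Now the bail gets shut.

```bash
python3 -m handwheel '[{"fingers":-0.2,"x":0.02,"y":0,"z":-0.02,"spin":0},{"fingers":-0.2,"x":0.05,"y":0,"z":-0.045,"spin":0},{"fingers":-0.2,"x":0.08,"y":0,"z":-0.07,"spin":0},{"fingers":-0.2,"x":0.11,"y":0,"z":-0.095,"spin":0},{"fingers":-0.2,"x":0.14,"y":0,"z":-0.12,"spin":0},{"fingers":-0.2,"x":0.16,"y":0,"z":-0.13,"spin":0},{"fingers":-0.2,"x":0.166,"y":0,"z":-0.132,"spin":0},{"fingers":-0.2,"x":0.166,"y":0,"z":-0.132,"spin":0},{"fingers":-0.2,"x":0.166,"y":0,"z":-0.132,"spin":0},{"fingers":-0.2,"x":0.166,"y":0,"z":-0.132,"spin":0}]'
python3 -m handwheel '[{"fingers":-0.2,"x":0,"y":0.02,"z":0,"spin":0},{"fingers":-0.2,"x":0,"y":0.05,"z":0,"spin":0},{"fingers":-0.2,"x":0,"y":0.08,"z":0,"spin":0},{"fingers":-0.2,"x":0,"y":0.095,"z":0,"spin":0},{"fingers":-0.2,"x":0,"y":0.1,"z":0,"spin":0},{"fingers":-0.2,"x":0,"y":0.1,"z":0,"spin":0},{"fingers":-1,"x":0,"y":0.1,"z":0,"spin":0},{"fingers":-1,"x":0,"y":0.1,"z":0,"spin":0},{"fingers":-1,"x":0,"y":0.1,"z":0,"spin":0},{"fingers":-1,"x":0,"y":0.1,"z":0,"spin":0}]' 10
python3 -m handwheel '[{"fingers":-1,"x":0,"y":0,"z":0,"spin":0},{"fingers":-1,"x":0,"y":0,"z":0,"spin":0},{"fingers":-1,"x":0,"y":0,"z":0,"spin":0},{"fingers":-1,"x":0,"y":0,"z":0,"spin":0},{"fingers":-1,"x":0,"y":0,"z":0,"spin":0},{"fingers":-1,"x":0,"y":0,"z":0,"spin":0},{"fingers":-1,"x":0,"y":0,"z":0,"spin":0},{"fingers":-1,"x":0,"y":0,"z":0,"spin":0},{"fingers":-1,"x":0,"y":0,"z":0,"spin":0},{"fingers":-1,"x":0,"y":0,"z":0,"spin":0}]'
```

```text
time_s: 32.75
ee_pos: [0.5181, -0.1727, 0.2076]
eef_rot: [-1.571, -0.0, -0.029]
force: [-0.4, 0.4, 0.5]
grip_width: 0.0376
time_s: 33.75
ee_pos: [0.517, -0.1733, 0.1078]
eef_rot: [-1.571, 0.004, -0.029]
force: [-20.6, 0.2, 14.1]
grip_width: 0.0147
time_s: 34.75
ee_pos: [0.5167, -0.1733, 0.1078]
eef_rot: [-1.57, 0.005, -0.029]
force: [-20.0, 1.5, 14.6]
grip_width: 0.0145
```

```bash
python3 -m handwheel '[{"fingers":-1,"x":-0.009,"y":-0.004,"z":0.001,"spin":0},{"fingers":-1,"x":-0.017,"y":-0.0075,"z":0.001,"spin":0},{"fingers":-1,"x":-0.025,"y":-0.010,"z":0.001,"spin":0},{"fingers":-1,"x":-0.034,"y":-0.0115,"z":0.001,"spin":0},{"fingers":-1,"x":-0.042,"y":-0.012,"z":0.001,"spin":0},{"fingers":-1,"x":-0.051,"y":-0.012,"z":0.001,"spin":0},{"fingers":-1,"x":-0.059,"y":-0.0105,"z":0.001,"spin":0},{"fingers":-1,"x":-0.068,"y":-0.009,"z":0.001,"spin":0},{"fingers":-1,"x":-0.076,"y":-0.0065,"z":0.001,"spin":0},{"fingers":-1,"x":-0.079,"y":-0.005,"z":0.001,"spin":0}]'
python3 -m handwheel '[{"fingers":-1,"x":-0.008,"y":0.004,"z":0,"spin":0},{"fingers":-1,"x":-0.015,"y":0.009,"z":0,"spin":0},{"fingers":-1,"x":-0.022,"y":0.014,"z":0,"spin":0},{"fingers":-1,"x":-0.028,"y":0.02,"z":0,"spin":0},{"fingers":-1,"x":-0.033,"y":0.026,"z":0,"spin":0},{"fingers":-1,"x":-0.038,"y":0.033,"z":0,"spin":0},{"fingers":-1,"x":-0.042,"y":0.041,"z":0,"spin":0},{"fingers":-1,"x":-0.046,"y":0.049,"z":0,"spin":0},{"fingers":-1,"x":-0.048,"y":0.057,"z":0,"spin":0},{"fingers":-1,"x":-0.05,"y":0.065,"z":0,"spin":0}]'
python3 -m handwheel '[{"fingers":-1,"x":0,"y":0,"z":0,"spin":0},{"fingers":-1,"x":0,"y":0,"z":0,"spin":0},{"fingers":-1,"x":0,"y":0,"z":0,"spin":0},{"fingers":-1,"x":0,"y":0.001,"z":0,"spin":0},{"fingers":-1,"x":0,"y":0.001,"z":0,"spin":0},{"fingers":-1,"x":0,"y":0.001,"z":0,"spin":0},{"fingers":-1,"x":0,"y":0.001,"z":0,"spin":0},{"fingers":-1,"x":0,"y":0.001,"z":0,"spin":0},{"fingers":-1,"x":0,"y":0.001,"z":0,"spin":0},{"fingers":-1,"x":0,"y":0.001,"z":0,"spin":0}]'
```

```text
time_s: 35.75
ee_pos: [0.4386, -0.1697, 0.1118]
eef_rot: [-1.57, 0.001, -0.029]
force: [-0.4, 1.9, 3.9]
grip_width: 0.013
time_s: 36.75
ee_pos: [0.3895, -0.1685, 0.0464]
eef_rot: [-1.571, 0.0, -0.029]
force: [1.5, 1.1, 0.2]
grip_width: 0.0133
time_s: 37.75
ee_pos: [0.3895, -0.1684, 0.0462]
eef_rot: [-1.571, 0.001, -0.029]
force: [-4.7, -1.6, -0.8]
grip_width: 0.0135
```

```bash
python3 -m handwheel '[{"fingers":-0.3,"x":0,"y":0,"z":0,"spin":0},{"fingers":-0.3,"x":0,"y":0,"z":0,"spin":0},{"fingers":-0.3,"x":0,"y":0,"z":0,"spin":0},{"fingers":-0.3,"x":0,"y":0,"z":0,"spin":0},{"fingers":-0.3,"x":0,"y":-0.01,"z":0,"spin":0},{"fingers":-0.3,"x":0,"y":-0.03,"z":0,"spin":0},{"fingers":-0.3,"x":0,"y":-0.06,"z":0,"spin":0},{"fingers":-0.3,"x":0,"y":-0.1,"z":0,"spin":0},{"fingers":-0.3,"x":0,"y":-0.14,"z":0.01,"spin":0},{"fingers":-0.3,"x":0,"y":-0.17,"z":0.03,"spin":0}]'
python3 -m handwheel '[{"fingers":-0.3,"x":-0.005,"y":0,"z":0.04,"spin":0},{"fingers":-0.3,"x":-0.01,"y":0,"z":0.08,"spin":0},{"fingers":-0.3,"x":-0.015,"y":0,"z":0.12,"spin":0},{"fingers":-0.3,"x":-0.02,"y":0,"z":0.16,"spin":0},{"fingers":-0.3,"x":-0.02,"y":0,"z":0.2,"spin":0},{"fingers":-0.3,"x":-0.02,"y":0,"z":0.22,"spin":0},{"fingers":-0.3,"x":-0.02,"y":0,"z":0.22,"spin":0},{"fingers":-0.3,"x":-0.02,"y":0,"z":0.22,"spin":0},{"fingers":-0.3,"x":-0.02,"y":0,"z":0.22,"spin":0},{"fingers":-0.3,"x":-0.02,"y":0,"z":0.22,"spin":0}]'
python3 - <<'E'
from h import *
shields('t6'); snap('scene','s6'); z=load('t6'); W=pts(z); s=load('s6')
g=z['im'].astype(int).mean(2)
m=(W[...,0]>.375)&(W[...,0]<.4)&(W[...,1]<-.14)&(W[...,1]>-.2)&(W[...,2]>.035)&(W[...,2]<.08); print('rod',m.sum(),W[m].mean(0),W[m&(g<60)].mean(0))
z0=load('t0');W0=pts(z0);g0=z0['im'].astype(int).mean(2);m=(W0[...,0]>.375)&(W0[...,0]<.4)&(W0[...,1]<-.14)&(W0[...,1]>-.2)&(W0[...,2]>.035)&(W0[...,2]<.08); print('rod0',m.sum(),W0[m].mean(0),W0[m&(g0<60)].mean(0))
cv2.imwrite('pics/c9.png',np.hstack([cv2.resize(z['im'][140:260,180:450],(400,178)),cv2.resize(s['im'][130:252,180:460],(400,178))])[:,:,::-1])
E
```

```text
time_s: 38.75
ee_pos: [0.3907, -0.1387, 0.2194]
eef_rot: [-1.572, -0.002, -0.03]
force: [0.5, 0.5, 0.1]
grip_width: 0.033
time_s: 39.75
ee_pos: [0.3771, 0.0812, 0.2164]
eef_rot: [-1.571, -0.0, -0.031]
force: [0.4, 0.1, -0.0]
grip_width: 0.0332
[ 0.4397 -0.1341  0.073 ] 150
[ 0.4368 -0.2565  0.073 ] 156
[ 0.3365 -0.3297  0.078 ] 451
[ 0.2716 -0.3066  0.0772] 107
rod 139 [ 0.38869807 -0.16979897  0.05398546] [ 0.38861124 -0.16464799  0.05565694]
rod0 138 [ 0.38867293 -0.16957613  0.05403729] [ 0.38892194 -0.16477339  0.05588493]
```

View pics/c9.png

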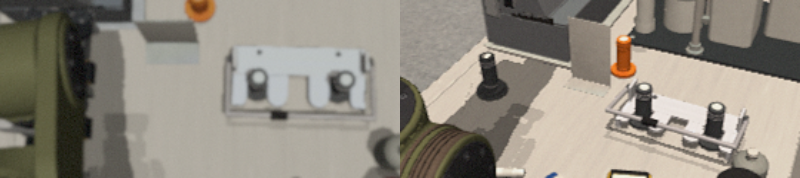

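The bail reads the same as at the start, fully shut. The shields stand upright in slots 1 and 3, and the returned one stands on the disc. One last numeric check from the scene camera, then I hand in.

Run:
```python
from h import *
W=pts(load('s6')); m=(W[...,0]>.38)&(W[...,0]<.44)&(W[...,1]>.1)&(W[...,1]<.2)&(W[...,2]>.07)&(W[...,2]<.09); print('returned top',m.sum(),W[m].mean(0),W[m].max(0))
print(get_obs()['force'])
print(workorder.hand_in())
```

```text
returned top 73 [0.40717694 0.15146531 0.07566961] [0.42209027 0.16577498 0.07886542]
[-0.26843796 -0.42495079 -0.44938687]
the job is handed in; nothing more can be done
None
```

The job is done and handed in at about 40 s of robot time. `hand_in()` gave no verdict.

**What I did, in order:**
- Swung the bail fully open.
- Slid the returned shield out of slot 3 and stood it on the steel disc.
- Slid the two loose shields into slots 3 and 1 until they pressed against the slot ends. Only two were present, and slot 2 stays empty.
- Swung the bail shut and withdrew the arm.

**Last checks:**
- **Bail:** the rod's position agrees with its starting (shut) position to within 0.3 mm.
- **Loaded shields:** both read as upright in the slots. They went home at tool x of about 0.438 and 0.440, some 2 mm deeper than my camera estimate. The returned shield originally sat about 3 mm further forward than the one now in slot 3.
- **Returned shield:** its top is at the height expected for standing on the disc. When I released it, the tool was within about 1 mm of the disc centre. Camera readings afterwards put it 1 to 4 mm off (top camera 1 to 2 mm, scene camera about 4 mm), and the scene camera reads about 2 mm off elsewhere too.
- **Red jar and lead pot:** the top camera shows the pot unmoved and the jar steady between later readings. I never touched either, nor the orange look-alike.

I saw no sign of a shield being knocked aside. One move command was refused because its rows lacked the "spin" key. I resent it with the key added, and nothing moved in between.

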